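Find the shaft's flat and hold the hub on it for its set-screw

TASK

We are fitting the hub to the turntable kit on this class table: with the fingers, turn the upright shaft until its filed flat faces the notched screwdriver post straight on, and only then slide the squared hub (the one with the set-screw boss) down over the shaft with its set-screw pointing at the post too. Finish while still holding the hub level in the gripper, its screw about halfway up the flat and clear of the box, so that a partner can drive the screw in: do not let go or let it drop onto the box. Leave the wooden spacer, cone, panel and screwdriver where they are.

Things in the scene. Friction and masses are not known exactly. Their poses are not given: they have to be found in the camera images.
- stand: MDF gearbox of a turntable kit, fixed to the table: box 170 x 110 x 50 mm high (own frame: x -60 to +110 mm, y +-55 mm). Origin on the table directly under the axis of the upright shaft, z up, +x points from the shaft to the screwdriver post.
- post_notch (a point): Middle of the notch of the MDF screwdriver post, 85 mm along the stand's +x from the shaft axis, 102.5 mm above the table. The post is 8 mm thick, 40 mm wide and reaches 127 mm above the table; its notch is 16 mm wide, open at the top, its bottom 92 mm above the table. Axes as the stand's.
- shaft_tip (a point): Centre of the top of the aluminium shaft, 125 mm above the table (does not turn with it). The shaft rises upright from the box top (at 50 mm), 22 mm diameter; one side is filed flat from 80 mm above the table to the tip. It turns both ways without stops against a friction of 0.05 N m, stays where it is left, and cannot lift or tilt.
- shaft_flat (a point): Middle of the flat's face: 6 mm from the shaft axis, 102.5 mm above the table. Turns with the shaft: x points straight out of the flat, z up. The shaft is 17 mm from flat to round back and 22 mm elsewhere, so fingers closed along x, one pad on the flat, seat on it at 17 mm.
- hub: Squared aluminium hub, loose, lying flat: 50 (x) x 42 (y) x 20 mm high (z), about 80 g, with a 26 mm round bore along z. A round boss (14 mm diameter) with the dark set-screw sticks out of its +x side at mid-height, to 36.5 mm from the bore axis. Origin on the bore axis at the underside. Grip it by the plain +-y sides, 42 mm apart.
- hub_screw (a point): Point on the hub's +x side under the set-screw boss: 25 mm from the bore axis along hub x, 10 mm above the hub's underside (mid-height). x points outward along the screw.
- spacer: Plain round wooden spacer ring without screw, 54 mm outside, 26 mm bore, 20 mm high, loose; leave it alone. Origin at the centre of its underside.
- cone: Orange plastic cone, 52 mm base, 60 mm high, loose; leave it alone. Origin at the centre of its base.
- panel: Slotted square MDF panel 90 x 90 x 6 mm, loose, lying flat; leave it alone. Origin at the centre of its underside.
- screwdriver: Screwdriver 160 mm long, lying on the table; leave it alone. Lies along its x axis, handle to -x.
Not all that is in view belongs to the job. Several things look just like the hub: the one meant starts farthest to the robot's right.

How it is judged:
By the outcome, as a careful person would: the job done as asked, in the order asked, and still so for the second after the job is handed in, while the arm keeps its last pose, push and grip.
It also fails if it takes over 72 s, if anything falls off the work surface, if the arm or the gripper's body presses on something with over 40 N, if the wrist force passes 120 N, or if a joint passes its speed limit or range.

ROBOT

A 7-joint arm with a two-finger parallel gripper is mounted at the origin on the work surface. World frame = base frame: x ahead of the robot, y to its left, z up, the work surface at z = 0. Lengths are in m, angles in rad, forces in N, time in s.
With the tool pointing down it reaches from about 0.425 to 0.875 m from the base axis. Payload 4.7 kg.
Tool frame: the origin (TCP) lies midway between the tips of the shut fingers; the grasp point (between the pads) lies 19 mm behind it (ctrl.grip_depth is the distance from the TCP to the grasp point, in m); z points along the fingers, y is the direction in which the jaws open and shut (so a half turn about z gives the same grasp; the last joint's range is limited). The gripper opens to 87 mm and grips with 3 to 60 N. Pads are 19 mm wide; open, the fingers measure 117 mm over their backs; the gripper's body (75 mm by 190 mm) begins 51 mm behind the grasp point.
Start: joints at [-1.331, 0.321, -0.07, 1.45, 0.023, 1.371, -0.057], TCP at [0.146, 0.634, 0.223] pointing down, gripper open.
Joint ranges: [-2.86, 2.86], [-0.3, 2.09], [-1.38, 1.24], [0.06, 2.45], [-1.56, 4.7], [0.09, 2.05], [-2.69, 2.69]. Speed limits (rad/s): [2.57, 2.57, 3.14, 3.14, 3.14, 3.14, 3.14].

INTERFACE

Orientations are given as a rotation vector (axis times angle).
In Python, from bench import ctrl gives the robot as it stands. The module is installed in compiled form; this text tells all that it offers.
- The arm moves only by the shell command python3 -m inch 'ROWS' [FORCE]. ROWS is JSON, a list of rows, each a list of 5 numbers: the opening, from -1 (shut) to 1 (fully open), so that 0 is half open, then the shift along the tool's x, y, z in mm, then the turn about the tool's z in rad. In form: [[fingers, tx, ty, tz, twist], ...]. A call has 1 to 5 rows; each row shifts and turns the pose as measured when the row begins, along the tool's axes as they then stand; what a row does not reach is not made up. A row lasts 1/8 s, in which the tool goes at most 62.5 mm and 10.7 degrees, less where a joint would pass 70% of its speed; a pose out of reach is approached as far as the arm can. A call is refused whole if a number of a shift passes 62.5 or a number of a turn 0.188, either way. A call with a gripper value outside its range is refused whole. The fingers move at their own pace and stop on an object; FORCE is the grip in N (left out, the last holds). Time passes only in rows, so rows that do not move let the fingers close. It gives the time, the measured TCP pose, the force and the opening at its end, in the units of the state.
- ctrl.get_state(): the state, without advancing time (a new reading comes with each control period).
- ctrl.get_image(name): name is "side" or "top"; returns a dict with "color" (384x512x3 uint8, red, green, blue), "range_z" (384x512 float32, m along the optical axis (not along the pixel's ray), 0 where there is no reading), "K" (3x3 intrinsics, pixels), "R" (3x3) and "t" (3): a world point X has camera coordinates R X + t. Camera axes: x right, y down, z forward; pixel columns grow to the right and rows downward; lengths in m; the calibration is good to about 2 mm. A picture is of the moment at which its call begins.
- ctrl.close_job(): hands the job in, once; it reports no verdict.
The state is a dict: "time": time; "joint_positions": joint angles; "qd": joint speeds; "joint_torque": joint torques, N m; "position": TCP position; "tool_rot": TCP orientation; "ft_force": force on the tool from outside, world axes, zero at the start; "torque": the same for the moment, N m; "grip_width": opening from 0.0 (shut) to 1.0 (fully open).
Only numpy, scipy, OpenCV 4.12 (cv2) and the standard library are available. Lean on these libraries where they do the work, as an engineer would, in place of code of your own. Each camera call takes 0.05 s, during which the arm holds its last target. There are 200 camera calls.

## Working session

There is one attempt and no reset: what is moved stays moved. The work goes in short steps, Python scripts to look and compute and a shell command to move; the robot and the scene stay as the last step left them, time stands still between calls to the robot, and variables do not carry over. Pictures are saved under pics/ and viewed, about 8 in all and at most 12, crops included, and the job is handed in when it is done.

```bash
mkdir -p pics
cat > h.py <<'E'
import numpy as np, cv2
from bench import ctrl
def snap(n,f):
    d=ctrl.get_image(n); cv2.imwrite('pics/'+f+'.png',d['color'][:,:,::-1]); np.savez('pics/'+f+'.npz',**d); return d
def load(f): return dict(np.load('pics/'+f+'.npz'))
def ray(d,u,v,z):
    R,t,K=d['R'],d['t'],d['K']; c=-R.T@t; r=R.T@np.linalg.solve(K,[u,v,1.]); return c+r*(z-c[2])/r[2]
def pt(d,u,v):
    z=d['range_z'][int(v),int(u)]; return d['R'].T@(np.linalg.solve(d['K'],[u,v,1.])*z-d['t'])
def cloud(d):
    h,w=d['range_z'].shape; u,v=np.meshgrid(np.arange(w),np.arange(h))
    p=np.linalg.inv(d['K'])@np.stack([u.ravel(),v.ravel(),np.ones(u.size)])*d['range_z'].ravel()
    return (d['R'].T@(p-d['t'][:,None])).T.reshape(h,w,3)
def proj(d,X):
    c=d['R']@np.array(X)+d['t']; p=d['K']@c; return p[:2]/p[2]
E
python3 - <<'E'
from h import *
a=snap('top','t0');b=snap('side','s0')
cv2.imwrite('pics/t0b.png',cv2.resize(a['color'][:,:,::-1],(800,600),interpolation=cv2.INTER_CUBIC))
cv2.imwrite('pics/s0b.png',cv2.resize(b['color'][:,:,::-1],(800,600),interpolation=cv2.INTER_CUBIC))
for d in(a,b): print(-d['R'].T@d['t'],d['R'],d['K'])
s=ctrl.get_state();print(s)
E
```

```text
[ 0.31221215 -0.01216021  1.30962871] [[ 0.01902166 -0.9998008   0.00604525]
 [-0.97641367 -0.01987665 -0.2149913 ]
 [ 0.21506863 -0.00181318 -0.97659725]] [[496.50454497   0.         250.0770496 ]
 [  0.         496.50454497 192.28072409]
 [  0.           0.           1.        ]]
[ 0.28160099 -0.89552308  0.99223731] [[ 0.9595961  -0.28127472  0.00773726]
 [-0.18918099 -0.6652764  -0.72223117]
 [ 0.20829279  0.69158647 -0.69160846]] [[476.85223203   0.         249.89057956]
 [  0.         476.85223203 196.88049495]
 [  0.           0.           1.        ]]
{'time': 0.1, 'joint_positions': array([-1.33092001,  0.32178615, -0.07008368,  1.45154507,  0.02261163,
        1.37080516, -0.05689185]), 'qd': array([-0.00043697, -0.00205654,  0.00169145, -0.00187215,  0.00057486,
        0.00083889, -0.00088768]), 'joint_torque': array([-3.98309539e-04, -4.92572808e+01, -4.06023553e-01, -3.13399494e+01,
       -6.41465094e-02,  3.95774993e-02,  7.83518863e-05]), 'position': array([0.14545216, 0.63300868, 0.22155066]), 'tool_rot': array([-3.53827134e-01, -3.12150826e+00,  2.75562966e-03]), 'ft_force': array([-0.13082182,  0.00322369, -0.31301073]), 'torque': array([-0.02415322, -0.04101416,  0.03069901]), 'grip_width': 1.0030339104618802}
```

View pics/t0b.png

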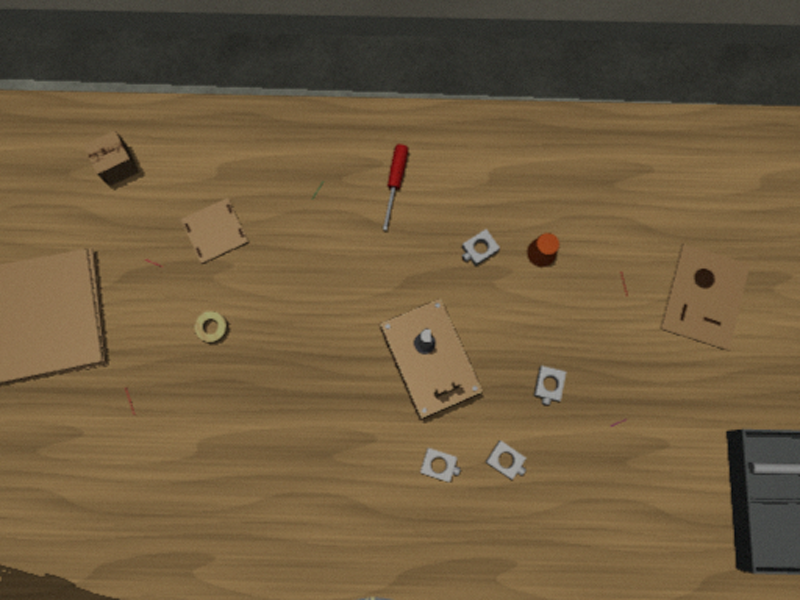

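View pics/s0b.png

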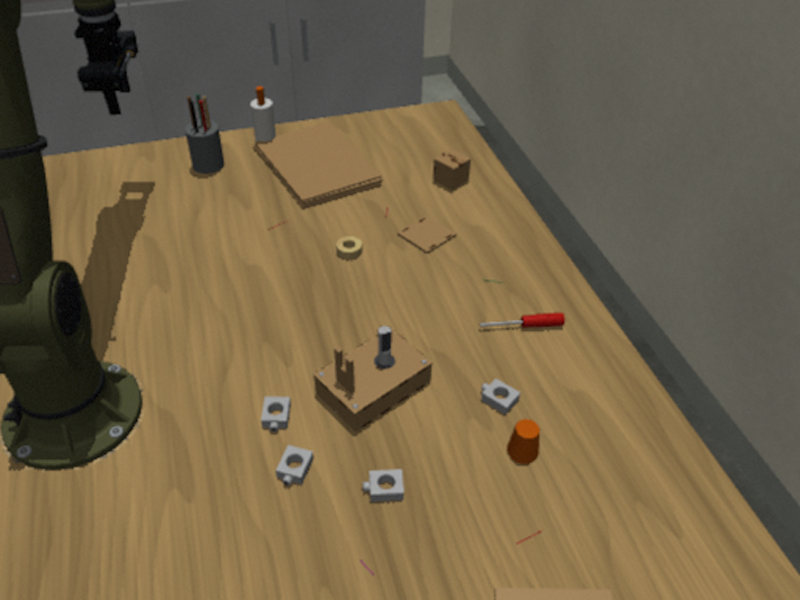

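Top view (800 px scale): the stand is at (430,358), with the shaft at (425,340) and the notched post at (448,392). The spacer is at (211,326), cone at (545,250), panel at (215,230) and screwdriver at (397,187). Hub look-alikes are at (480,247), (550,383), (507,460) and (438,464). Image right is the robot's right (−y), so (550,383) looks like the one meant. I'll check that numerically and in a crop.

Run:
```python
from h import *
a=load('t0');b=load('s0');s=.64
c=a['color'].astype(int);P=cloud(a)
for n,(u,v) in dict(h1=(480,247),h2=(550,383),h3=(507,460),h4=(438,464)).items():
    u,v=u*s,v*s
    Q=P.reshape(-1,3);x0=ray(a,u,v,.02)
    m=(np.hypot(*(P[...,:2]-x0[:2]).transpose(2,0,1))<.045)&(P[...,2]>.010)
    # bright grey mask
    sat=c.max(2)-c.min(2); mm=((sat<25)&(c.max(2)>110)&(np.hypot(*(P[...,:2]-x0[:2]).transpose(2,0,1))<.05)).astype(np.uint8)
    k,l,st,ce=cv2.connectedComponentsWithStats(mm)
    i=1+st[1:,4].argmax();cn=cv2.findContours((l==i).astype(np.uint8),0,2)[0][0][:,0]
    W=np.array([ray(a,*p,.02)[:2] for p in cn])*1000
    r=cv2.minAreaRect(W.astype(np.float32))
    hole=None
    print(n,x0.round(3),st[i,4],'z',np.percentile(P[...,2][l==i],[10,50,90]).round(4),r, W.mean(0).round(1))
# shaft
for nm,d in (('t',a),('s',b)):
    Q=cloud(d);x=ray(a,425*s,330*s,.125)
    m=(np.hypot(Q[...,0]-x[0],Q[...,1]-x[1])<.03)&(Q[...,2]>.115)&(Q[...,2]<.14)
    vv,uu=np.nonzero(m);print(nm,x,m.sum(),Q[m].mean(0),uu.mean(),vv.mean())
    m=(np.hypot(Q[...,0]-x[0],Q[...,1]-x[1])<.15)&(np.abs(Q[...,2]-.05)<.005)
    W=(Q[m][:,:2]*1000).astype(np.float32);print('box',cv2.minAreaRect(W),Q[m][:,2].mean())
    m=(np.hypot(Q[...,0]-x[0],Q[...,1]-x[1])<.13)&(np.hypot(Q[...,0]-x[0],Q[...,1]-x[1])>.06)&(Q[...,2]>.1)&(Q[...,2]<.14)
    print('post',m.sum(),Q[m].mean(0))
t=a['color'][205:285,320:400];sd=b['color'][190:330,160:340]
t=cv2.resize(t,(400,400),interpolation=2)
cr=b['color'][195:275,195:285];cr=cv2.resize(cr,(450,400),interpolation=2)
t2=a['color'][180:280,235:315][:, :];
cv2.imwrite('pics/c1.png',np.hstack([t,cr])[:,:,::-1])
```

```text
h1 [ 0.694 -0.167  0.02 ] 206 z [0.0143 0.0187 0.0217] ((693.7457275390625, -163.95359802246094), (41.63921356201172, 59.466365814208984), 33.900054931640625) [ 695.3 -163.7]
h2 [ 0.461 -0.282  0.02 ] 238 z [0.015  0.0184 0.022 ] ((457.3960876464844, -282.1242980957031), (41.96007537841797, 58.33671188354492), 78.2314224243164) [ 456. -281.]
h3 [ 0.334 -0.209  0.02 ] 256 z [0.0146 0.0185 0.0219] ((332.3778076171875, -211.07765197753906), (59.49375534057617, 41.72737503051758), 57.302711486816406) [ 334.1 -209.5]
h4 [ 0.325 -0.097  0.02 ] 259 z [0.0143 0.0184 0.0218] ((323.3827819824219, -100.81950378417969), (59.40058898925781, 41.682281494140625), 74.62864685058594) [324.1 -98. ]
t [ 0.52723609 -0.06837176  0.125     ] 56 [ 0.51838562 -0.06994637  0.1228955 ] 272.57142857142856 214.96428571428572
box ((496.942626953125, -82.10845184326172), (171.62469482421875, 111.53182983398438), 24.389320373535156) 0.04910546921252218
post 49 [ 0.44116969 -0.1065179   0.12196868]
s [ 0.52723609 -0.06837176  0.125     ] 52 [ 0.51683748 -0.07423725  0.12237992] 245.19230769230768 211.5
box ((494.387451171875, -83.47427368164062), (172.52735900878906, 115.10363006591797), 24.345550537109375) 0.049245264291948684
post 96 [ 0.43959377 -0.109658    0.11677484]
```

View pics/c1.png

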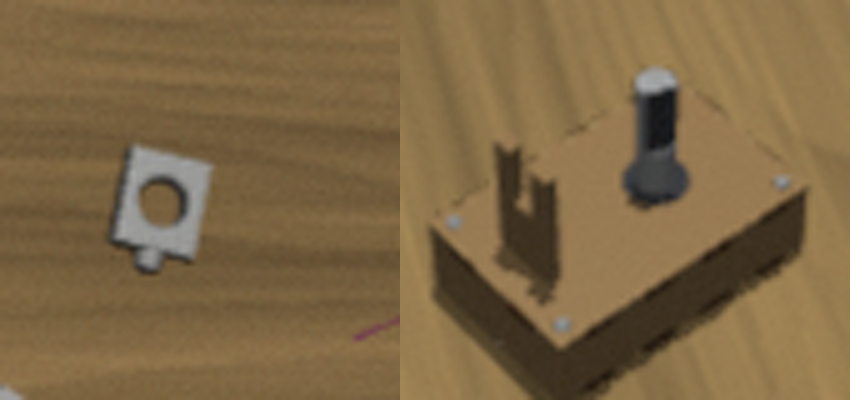

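All hub tops are at z≈0.02. Their y values are −0.164, −0.282, −0.210 and −0.099 m, so the hub at top pixel (352,245) (512 px scale) is farthest right, at about (0.463,−0.283). The crop confirms a squared body with a boss pointing about 168°. The stand yaw is about 204.4° and the shaft is at about (0.518,−0.072). The post prediction agrees within 1 mm. The flat is the dark face, pointing roughly 266°. Next I'll travel to the shaft.

```bash
python3 -m inch '[[0.2,-58,-30,0,0],[0.2,-58,-30,0,0],[0.2,-58,-30,0,0],[0.2,-58,-30,0,0],[0.2,-58,-30,0,0]]' 30; python3 -m inch '[[0.2,-60,-40,0,0],[0.2,-40,-58,0,0],[0.2,-30,-60,0,0],[0.2,-20,-60,0,0],[0.2,-20,-60,0,0]]'
python3 - <<'E'
from h import *
b=load('s0');Q=cloud(b)
c=b['color'].astype(int);x=np.array([.518,-.072])
r=np.hypot(Q[...,0]-x[0],Q[...,1]-x[1])
m=(r<.02)&(Q[...,2]>.088)&(Q[...,2]<.12)
vv,uu=np.nonzero(m);print(uu.min(),uu.max(),vv.min(),vv.max())
for v in range(vv.min(),vv.max()+1,3): print(v,c[v,236:256].mean(-1).astype(int), Q[v,245,2].round(3))
for z in(.09,.105,.12): print(z,proj(b,[.518,-.072,z]))
dk=m&(c.mean(2)<70);p=Q[dk];print(len(p),p.mean(0));q=p[:,:2]-p[:,:2].mean(0);w,V=np.linalg.eigh(q.T@q);print(w,np.degrees(np.arctan2(V[1,0],V[0,0])))
E
```

```text
time: 0.72
position: [0.3824, 0.4311, 0.218]
tool_rot: [-0.332, -3.12, 0.007]
ft_force: [0.7, 0.8, 0.6]
grip_width: 0.61
time: 1.35
position: [0.4795, 0.1434, 0.2166]
tool_rot: [-0.337, -3.119, 0.01]
ft_force: [1.0, 0.7, 0.5]
grip_width: 0.6
242 249 213 222
213 [120 119 116 113 115 100  95 119 116 111 102  71  38  38  75 109 120 121
 106 112] 0.122
216 [114 117 124 121 118 106  82  60  41  25  24  22  30  30  75 108 117 119
 118 117] 0.11
219 [118 119 119 118 116 109  83  60  40  26  26  21  26  32  88 115 118 120
 118 117] 0.1
222 [119 119 118 119 119 110  83  61  41  22  24  24  25  31  96 119 118 119
 117 117] 0.091
0.09 [245.37461764 219.53080088]
0.105 [245.38150974 215.5296712 ]
0.12 [245.38851886 211.46060796]
59 [ 0.51801361 -0.07841209  0.10331291]
[0.00017558 0.00174806] -86.82399792541847
```

```bash
python3 -m inch '[[0.2,-10,-60,0,0],[0.2,-10,-60,0,0],[0.2,-10,-60,0,0],[0.2,0,-40,0,0.18],[0.2,0,0,0,0.18]]'
python3 - <<'E'
from h import *
for nm in('s0',):
  b=load(nm);Q=cloud(b);c=b['color'].astype(int);x=np.array([.518,-.072])
  r=np.hypot(Q[...,0]-x[0],Q[...,1]-x[1])
  m=(r<.02)&(Q[...,2]>.083)&(Q[...,2]<.12)&(c.mean(2)<36)
  p=Q[m][:,:2];q=p-p.mean(0);w,V=np.linalg.eigh(q.T@q);print(len(p),p.mean(0),w,np.degrees(np.arctan2(V[1,0],V[0,0]))%180)
a=load('t0');c=a['color'].astype(int)
print(proj(a,[.518,-.072,.125]))
print(c[208:224,264:282].mean(2).astype(int))
E
```

```text
time: 1.98
position: [0.4588, -0.0899, 0.2172]
tool_rot: [-0.921, -3.0, 0.012]
ft_force: [0.4, 0.9, 0.1]
grip_width: 0.599
44 [ 0.52029379 -0.07834744] [0.00013262 0.00063239] 94.58553293838173
[273.46282701 214.98836882]
[[123 121 121 123 122 122 121 118 120 123 122 122 120 120 119 119 119 120]
 [125 124 121 117 127 122 121 119 114 113 118 120 121 121 120 121 121 117]
 [123 121 123 123 124 120 118 115 105 100 118 125 121 120 120 117 120 119]
 [123 120 121 125 124 119 108 126 154 155 156 146 120 120 117 120 121 119]
 [121 122 119 123 122 115 133 158 158 159 160 143 116 117 118 119 120 121]
 [122 123 122 116  95 112 153 155 158 157 156 132  94 122 122 120 120 119]
 [124 122 118  88  55 113 155 157 157 159 158 119  74 115 119 123 119 119]
 [123 117  89  54  55 111 159 160 160 156 158 124  47  80 117 120 120 121]
 [124  94  54  53  45 103 154 159 159 157 157 132  70  64  98 119 123 121]
 [112  80  53  52  46  77 123 153 159 158 158 130  74  55  84 117 121 120]
 [ 99  56  51  51  44  40  66 116 141 142 140 115  57  43  71 112 120 123]
 [101  56  50  47  39  38  44  40  39  38  41  49  48  24  61 110 118 120]
 [102  59  53  46  41  42  42  42  38  40  39  40  39  24  67 110 120 122]
 [113  80  53  50  46  35  39  41  40  38  35  32  25  21  73 114 119 121]
 [120 102  56  52  49  38  38  36  38  36  33  25  24  25  76 113 120 121]
 [125 112  81  56  50  45  40  36  34  29  27  25  28  38  58  90 121 122]]
```

Both the top-view tip edge, which is vertical in the image, and the depth data put the flat's normal near 272°. I'll set the jaws along that.

```bash
python3 -m inch '[[0.2,0,0,0,-0.16],[0.2,0,0,0,-0.16],[0.2,0,0,0,-0.16],[0.2,0,0,0,-0.16],[0.2,0,0,0,0]]'
cat >> h.py <<'E'
def plan(x,y,z,yaw=None):
    """tool-frame mm shift to world point; yaw = tool y direction, deg"""
    from scipy.spatial.transform import Rotation as Ro
    s=ctrl.get_state();R=Ro.from_rotvec(s['tool_rot']).as_matrix();yw=np.degrees(np.arctan2(R[1,1],R[0,1]))
    print('t',round(s['time'],2),'pos',s['position'].round(4),'yaw',round(yw,1),'tilt',np.degrees(R[:2,2]).round(2),'j',s['joint_positions'].round(2),'F',s['ft_force'].round(1),'T',s['torque'].round(2),'w',round(s['grip_width']*87,1))
    print('shift mm',(R.T@(np.array([x,y,z])-s['position'])*1000).round(1), 'twist',None if yaw is None else round(-np.radians((yaw-yw+90)%180-90),3))
E
python3 -c "
from h import *
plan(.518,-.0695,.0845,92)"
```

```text
time: 2.6
position: [0.4568, -0.0912, 0.2156]
tool_rot: [0.088, -3.131, 0.008]
ft_force: [-0.3, 0.5, 0.4]
grip_width: 0.598
t 2.6 pos [ 0.4568 -0.0912  0.2156] yaw 93.2 tilt [-0.5  -0.29] j [-0.48 -0.1   0.58  1.91  0.06  1.32  1.71] F [-0.3  0.5  0.4] T [ 0.06  0.01 -0.03] w 52.0
shift mm [-63.5  18.8 130.4] twist 0.021
```

```bash
python3 -m inch '[[0.2,-40,12,0,0.02],[0.2,-23,7,0,0],[0.2,0,0,40,0],[0.2,0,0,0,0]]'
python3 - <<'E'
from h import *
plan(.518,-.0695,.0845,92)
d=snap('side','s1');e=snap('top','t1')
f=lambda im,u,v:cv2.resize(im[v-45:v+45,u-50:u+50],(400,360),interpolation=2)
cv2.imwrite('pics/c2.png',np.hstack([f(d['color'],245,205),f(e['color'],272,215)])[:,:,::-1])
E
```

```text
time: 3.1
position: [0.52, -0.0683, 0.174]
tool_rot: [0.036, -3.133, 0.006]
ft_force: [-0.3, 0.5, -0.7]
grip_width: 0.6
t 3.1 pos [ 0.52   -0.0683  0.174 ] yaw 91.3 tilt [-0.5  -0.24] j [-0.48  0.09  0.59  1.84 -0.05  1.23  1.72] F [-0.3  0.5 -0.7] T [ 0.01 -0.02 -0.02] w 52.2
shift mm [ 1.3 -0.8 89.5] twist -0.012
```

View pics/c2.png

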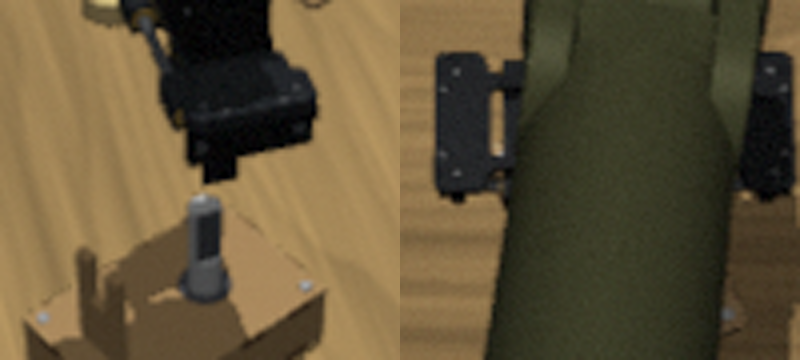

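The side crop shows the fingers squarely above the shaft at (205,195), with the dark flat facing the camera. Now I'll descend and close.

```bash
python3 -m inch '[[0.2,1,0,30,0],[0.2,0,0,30,0],[0.2,0,0,29,0],[0.2,0,0,0,0]]'; python3 -m inch '[[-1,0,0,0,0],[-1,0,0,0,0],[-1,0,0,0,0],[-1,0,0,0,0],[-1,0,0,0,0]]' 25
python3 -c "
from h import *
plan(.518,-.0695,.0845,24.4)"
```

```text
time: 3.7
position: [0.5271, -0.0695, 0.0948]
tool_rot: [-0.03, 3.129, -0.002]
ft_force: [0.4, -0.3, -0.3]
grip_width: 0.599
time: 4.32
position: [0.5309, -0.0693, 0.1008]
tool_rot: [-0.029, 3.12, 0.001]
ft_force: [0.1, 1.1, -1.2]
grip_width: 0.179
t 4.33 pos [ 0.5309 -0.0693  0.1008] yaw 91.0 tilt [1.22 0.04] j [-0.46  0.17  0.59  1.92 -0.11  1.06  1.77] F [ 0.1  1.1 -1.2] T [ 0.23 -0.06 -0.08] w 15.6
shift mm [13.2 -0.  16. ] twist 1.163
```

Width reads 15.6 mm and x drifted by +13 mm, so the pads are off-centre. I'll open and re-centre.

```bash
python3 -m inch '[[0.2,0,0,0,0],[0.2,0,0,0,0],[0.2,0,0,0,0],[0.2,0,0,0,0]]'; python3 -c "
from h import *
plan(.518,-.0695,.0845,91)"; python3 -m inch '[[0.2,13,0,0,0],[0.2,0,0,0,0]]'; python3 -c "
from h import *
plan(.518,-.0695,.0845,91)"
```

```text
time: 4.82
position: [0.5307, -0.0697, 0.1006]
tool_rot: [-0.028, 3.121, -0.0]
ft_force: [0.0, 0.0, 0.3]
grip_width: 0.542
t 4.83 pos [ 0.5307 -0.0697  0.1006] yaw 91.0 tilt [ 1.19 -0.01] j [-0.46  0.17  0.59  1.92 -0.11  1.06  1.77] F [0.  0.  0.3] T [ 0.04  0.02 -0.03] w 47.1
shift mm [13.1  0.5 15.8] twist 0.001
time: 5.08
position: [0.5164, -0.0702, 0.1]
tool_rot: [-0.028, 3.122, -0.001]
ft_force: [0.1, 0.3, 0.3]
grip_width: 0.591
t 5.08 pos [ 0.5164 -0.0702  0.1   ] yaw 91.0 tilt [ 1.14 -0.01] j [-0.47  0.14  0.59  1.95 -0.09  1.05  1.76] F [0.1 0.3 0.3] T [ 0.04  0.05 -0.01] w 51.4
shift mm [-1.3  0.7 15.6] twist 0.0
```

```bash
python3 -m inch '[[0.2,-1.5,0,8,0],[0.2,0,0,7,0],[0.2,0,0,0,0]]';  python3 -c "
from h import *
plan(.518,-.0695,.0845,91)"; python3 -m inch '[[-1,0,0,0,0],[-1,0,0,0,0],[-1,0,0,0,0],[-1,0,0,0,0],[-1,0,0,0,0]]' 25
python3 -c "
from h import *
plan(.518,-.0695,.0845,24.4)"
```

```text
time: 5.45
position: [0.5183, -0.0699, 0.084]
tool_rot: [-0.029, 3.121, -0.0]
ft_force: [0.1, -0.2, -0.1]
grip_width: 0.604
t 5.45 pos [ 0.5183 -0.0699  0.084 ] yaw 91.0 tilt [1.16 0.  ] j [-0.46  0.17  0.59  1.96 -0.11  1.02  1.77] F [ 0.1 -0.2 -0.1] T [ 0.03  0.01 -0.03] w 52.5
shift mm [ 0.2  0.4 -0.5] twist 0.001
time: 6.08
position: [0.5187, -0.0697, 0.0841]
tool_rot: [-0.029, 3.121, 0.0]
ft_force: [0.4, 1.4, -0.3]
grip_width: 0.196
t 6.08 pos [ 0.5187 -0.0697  0.0841] yaw 91.1 tilt [1.18 0.01] j [-0.46  0.17  0.59  1.96 -0.11  1.02  1.77] F [ 0.4  1.4 -0.3] T [ 0.17 -0.01 -0.01] w 17.0
shift mm [ 0.7  0.2 -0.4] twist 1.163
```

Width is 17.0 mm, so the pads are seated on the flat and its normal is at 271°. I'll turn the shaft about −66.6°, which is a +1.163 twist.

```bash
python3 -m inch '[[-1,-0.3,-0.2,0,0.13],[-1,-0.3,-0.2,0,0.13],[-1,-0.3,-0.1,0,0.13],[-1,-0.3,0,0,0.13],[-1,0,0,0,0]]';python3 -c "
from h import *
plan(.5203,-.071,.0845,24.4)"
```

```text
time: 6.7
position: [0.52, -0.0693, 0.0841]
tool_rot: [0.793, 3.019, 0.008]
ft_force: [0.4, -0.0, -1.0]
grip_width: 0.193
t 6.7 pos [ 0.52   -0.0693  0.0841] yaw 60.6 tilt [1.18 0.01] j [-0.51  0.18  0.65  1.96 -0.13  1.02  1.25] F [ 0.4 -0.  -1. ] T [-0.19  0.21 -0.01] w 16.8
shift mm [-1.2 -1.3 -0.4] twist 0.631
```

```bash
python3 -m inch '[[-1,-0.3,-0.2,0,0.13],[-1,-0.3,-0.2,0,0.13],[-1,-0.3,0,0,0.13],[-1,-0.3,0,0,0.13],[-1,0,0,0,0.12]]';python3 -m inch '[[-1,0,0,0,0],[-1,0,0,0,0]]'; python3 -c "
from h import *
plan(.5203,-.071,.0845,24.4)"
```

```text
time: 7.32
position: [0.5215, -0.0697, 0.0842]
tool_rot: [1.708, 2.615, 0.018]
ft_force: [1.4, 0.5, -1.3]
grip_width: 0.193
time: 7.58
position: [0.5215, -0.0697, 0.0842]
tool_rot: [1.699, 2.62, 0.017]
ft_force: [1.9, 0.7, -0.1]
grip_width: 0.196
t 7.58 pos [ 0.5215 -0.0697  0.0842] yaw 24.1 tilt [ 1.25 -0.06] j [-0.58  0.19  0.72  1.96 -0.15  1.02  0.63] F [ 1.9  0.7 -0.1] T [-0.21  0.33 -0.02] w 17.1
shift mm [-0.7 -1.7 -0.4] twist -0.005
```

```bash
python3 -m inch '[[0,0,0,0,0],[0,0,0,0,0],[0,0,0,0,0],[0,0,0,0,0]]';python3 -c "
from h import *
plan(.5203,-.071,.0845,24.4)"; python3 -m inch '[[0.2,0,0,-15,0],[0.2,0,0,-30,0],[0.2,0,0,-40,0],[0.2,0,0,-30,0],[0.2,0,0,0,0]]'; python3 -c "
from h import *
plan(.4630,-.2833,.2,78)"
```

```text
time: 8.07
position: [0.5213, -0.07, 0.0843]
tool_rot: [1.696, 2.622, 0.018]
ft_force: [0.2, -0.0, -0.1]
grip_width: 0.481
t 8.07 pos [ 0.5213 -0.07    0.0843] yaw 24.2 tilt [ 1.25 -0.03] j [-0.57  0.19  0.72  1.96 -0.15  1.02  0.64] F [ 0.2 -0.  -0.1] T [-0.09  0.06  0.02] w 41.9
shift mm [-0.5 -1.3 -0.2] twist -0.003
time: 8.7
position: [0.5191, -0.0708, 0.2067]
tool_rot: [1.696, 2.62, 0.02]
ft_force: [-0.3, 0.0, 0.2]
grip_width: 0.603
t 8.7 pos [ 0.5191 -0.0708  0.2067] yaw 24.2 tilt [ 1.39 -0.03] j [-0.62  0.03  0.73  1.83 -0.02  1.27  0.54] F [-0.3  0.   0.2] T [-0.1   0.09  0.04] w 52.4
shift mm [-170.9 -138.3    5.4] twist -0.94
```

```bash
python3 -m inch '[[0.5,-40,-32,0,0],[0.5,-45,-36,0,0],[0.5,-45,-36,0,0],[0.5,-30,-25,0,0],[0.5,-10,-8,0,0]]'; python3 -m inch '[[0.5,0,0,0,-0.18],[0.5,0,0,0,-0.18],[0.5,0,0,0,-0.18],[0.5,0,0,0,-0.18],[0.5,0,0,0,-0.18]]'
python3 - <<'E'
from h import *
plan(.4630,-.2833,.1,78)
d=snap('side','s2');e=snap('top','t2')
f=lambda im,u,v:cv2.resize(im[v-45:v+45,u-50:u+50],(400,360),interpolation=2)
cv2.imwrite('pics/c3.png',np.hstack([f(d['color'],245,215),f(e['color'],272,225)])[:,:,::-1])
for im,u,v in((d,[245,1],216),): print(im['color'][v-4:v+6,238:254].mean(2).astype(int))
E
```

```text
time: 9.32
position: [0.4617, -0.2859, 0.2045]
tool_rot: [1.69, 2.625, 0.021]
ft_force: [0.4, 0.6, -1.0]
grip_width: 0.751
time: 9.95
position: [0.4576, -0.2878, 0.2017]
tool_rot: [0.345, 3.105, 0.005]
ft_force: [0.4, 0.3, 0.7]
grip_width: 0.755
t 9.95 pos [ 0.4576 -0.2878  0.2017] yaw 77.3 tilt [1.03 0.08] j [-0.29  0.1   0.87  1.79 -0.09  1.27  1.95] F [0.4 0.3 0.7] T [-0.04  0.11  0.01] w 65.7
shift mm [ -2.5   5.  101.8] twist -0.012
[[ 8 10  6  8 13 19 15  8 15  8 11 10  4  2  5  8]
 [ 9  9  2  3  9 14  8  7 12  5  7  6  8  2 10 13]
 [ 3  4  7 11 14  7 14  8  9  5 11  9  8 13  6 11]
 [ 9  5  3  8  8  0 13  4 10 11  4  4 10  5  8  5]
 [ 4  6 10  0  4 10  8 10  8  6  2  7  7 10 11  3]
 [ 7 10  3  7  9  9 11  9  7 11  2 11  5  6  8 10]
 [11  6  8 12  9  7  8  8  6  6 12 12 15  5  6  5]
 [ 6 11 11 12  8 12 11  7 11 10  3 11 13  9 12  6]
 [10  9  9  5 10  9  6 11  9 13 13 10  9  6  9 11]
 [ 7  6 15 12 11 11 14 12 14 10 16 12  5 12  9  4]]
```

View pics/c3.png

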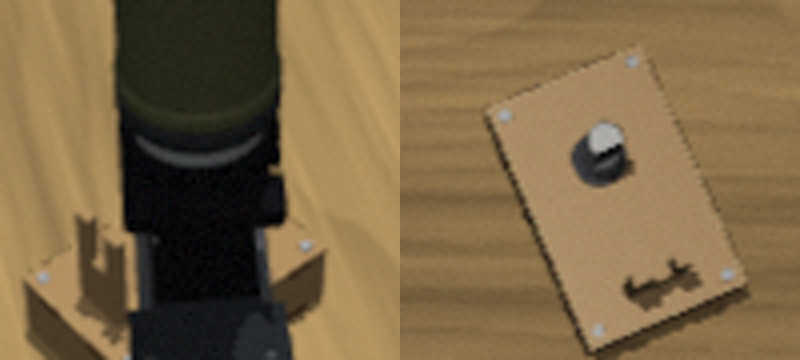

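The top crop shows the flat's edge, (592,157)–(620,146), parallel to the box's short edge and on the post side, so the flat faces the post. Now to the hub.

```bash
python3 -m inch '[[0.5,-2.5,5,20,-0.012],[0.5,-1,0,30,0],[0.5,0,0,30,0],[0.5,0,0,20,0],[0.5,0,0,0,0]]'
python3 - <<'E'
from h import *
plan(.464,-.2833,.004,78)
d=snap('side','s3')
f=lambda im,u,v:cv2.resize(im[v-60:v+60,u-75:u+75],(750,600),interpolation=2)
cv2.imwrite('pics/c4.png',f(d['color'],245,295)[:,:,::-1])
E
```

```text
time: 10.68
position: [0.4635, -0.283, 0.0984]
tool_rot: [0.366, 3.103, 0.006]
ft_force: [0.1, -0.3, 0.1]
grip_width: 0.75
t 10.68 pos [ 0.4635 -0.283   0.0984] yaw 76.5 tilt [0.99 0.11] j [-0.25  0.24  0.85  1.9  -0.22  1.07  2.03] F [ 0.1 -0.3  0.1] T [-0.    0.02  0.05] w 65.2
shift mm [ 1.  -0.8 94.4] twist -0.025
```

View pics/c4.png

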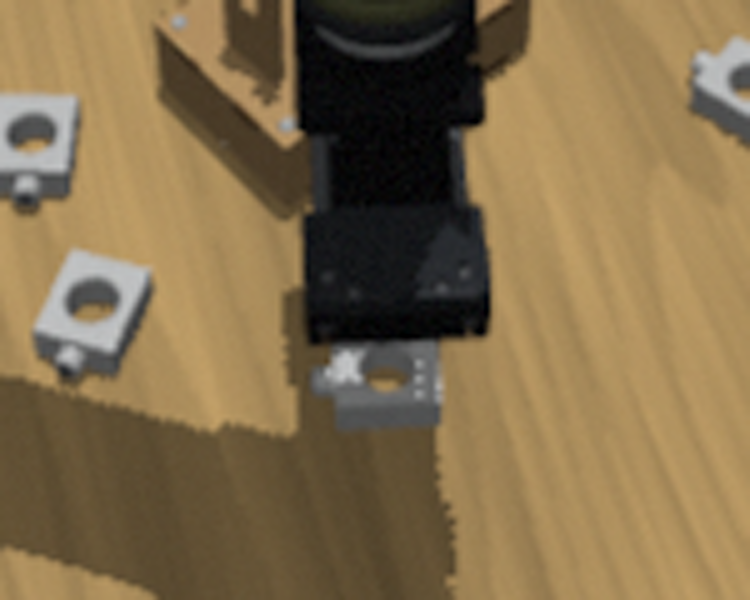

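The hub sits straight below the gripper, with its bore at crop (386,373) and boss to the left. I'll descend slowly.

```bash
python3 -c "
from h import *
print(ray(load('s3'),247.2,309.6,.02))"; python3 -m inch '[[0.5,1,-0.5,20,-0.025],[0.5,0,0,20,0],[0.5,0,0,20,0],[0.5,0,0,12,0],[0.5,0,0,0,0]]'; python3 -c "
from h import *
plan(.464,-.2833,.004,78)"
```

```text
[ 0.45990904 -0.29133638  0.02      ]
time: 11.35
position: [0.4674, -0.2847, 0.0273]
tool_rot: [0.332, 3.1, 0.004]
ft_force: [-0.5, -0.6, 0.2]
grip_width: 0.751
t 11.35 pos [ 0.4674 -0.2847  0.0273] yaw 77.8 tilt [ 1.39 -0.01] j [-0.18  0.35  0.8   1.96 -0.33  0.94  2.13] F [-0.5 -0.6  0.2] T [0.02 0.03 0.01] w 65.4
shift mm [ 4.1  0.5 23.2] twist -0.004
```

```bash
python3 -m inch '[[0.5,5,0,8,0],[0.5,0,0,8,0],[0.5,0,0,5,0],[0.5,0,0,2,0],[0.5,0,0,0,0]]'; python3 -c "
from h import *
plan(.4625,-.2845,.004,78)"
```

```text
time: 11.98
position: [0.4636, -0.2841, 0.0037]
tool_rot: [0.333, 3.098, 0.003]
ft_force: [0.8, 0.2, 0.5]
grip_width: 0.754
t 11.97 pos [ 0.4636 -0.2841  0.0037] yaw 77.7 tilt [ 1.5  -0.05] j [-0.16  0.38  0.78  1.98 -0.36  0.89  2.16] F [0.8 0.2 0.5] T [0.05 0.04 0.05] w 65.6
shift mm [ 1.  -0.6 -0.3] twist -0.004
```

```bash
python3 -m inch '[[-1,0,0,0,0],[-1,0,0,0,0],[-1,0,0,0,0],[-1,0,0,0,0],[-1,0,0,0,0]]' 40; python3 -m inch '[[-1,0,0,-8,0],[-1,0,0,-20,0],[-1,0,0,-30,0],[-1,0,0,-30,0],[-1,0,0,-15,0]]';python3 -m inch '[[-1,0,0,-30,0],[-1,0,0,-30,0],[-1,0,0,-15,0],[-1,0,0,0,0]]'; python3 -c "
from h import *
plan(.5195,-.0722,.16,114.4)"
```

```text
time: 12.6
position: [0.4641, -0.2843, 0.0042]
tool_rot: [0.332, 3.097, 0.003]
ft_force: [-0.5, -0.6, 0.5]
grip_width: 0.477
time: 13.22
position: [0.4603, -0.2846, 0.1131]
tool_rot: [0.335, 3.097, 0.003]
ft_force: [0.3, -0.4, -1.8]
grip_width: 0.474
time: 13.72
position: [0.458, -0.2845, 0.1923]
tool_rot: [0.335, 3.094, 0.005]
ft_force: [0.0, -0.4, -1.2]
grip_width: 0.483
t 13.72 pos [ 0.458  -0.2845  0.1923] yaw 77.6 tilt [ 1.67 -0.01] j [-0.31  0.1   0.88  1.82 -0.1   1.24  1.96] F [ 0.  -0.4 -1.2] T [ 0.03  0.06 -0.01] w 42.0
shift mm [-13.7 220.3  34. ] twist -0.642
```

Hub gripped: 42.0 mm wide, and the weight shows in the wrist force. I'll carry it over the shaft and then turn it.

```bash
python3 -m inch '[[-1,-2,25,0,0],[-1,-3,40,0,0],[-1,-3,45,0,0],[-1,-3,45,0,0],[-1,-3,30,0,0]]'; python3 -m inch '[[-1,0,20,0,0],[-1,0,10,0,0],[-1,0,0,0,-0.15],[-1,0,0,0,-0.15],[-1,0,0,0,-0.15]]'; python3 -m inch '[[-1,0,0,0,-0.15],[-1,0,0,0,-0.04],[-1,0,0,0,0]]';python3 -c "
from h import *
plan(.5195,-.0722,.16,114.4)"
```

```text
time: 14.35
position: [0.5082, -0.1041, 0.187]
tool_rot: [0.348, 3.103, 0.002]
ft_force: [-0.5, -0.1, -1.1]
grip_width: 0.48
time: 14.98
position: [0.5118, -0.0718, 0.1808]
tool_rot: [-0.382, 3.11, -0.006]
ft_force: [0.1, -0.3, -1.5]
grip_width: 0.477
time: 15.35
position: [0.5097, -0.0742, 0.1781]
tool_rot: [-0.681, 3.064, -0.008]
ft_force: [-1.0, -0.2, -0.9]
grip_width: 0.48
t 15.35 pos [ 0.5097 -0.0742  0.1781] yaw 115.1 tilt [ 0.21 -0.24] j [-0.55  0.05  0.66  1.87 -0.03  1.23  2.13] F [-1.  -0.2 -0.9] T [0.06 0.05 0.01] w 41.7
shift mm [-9.7 -2.2 18.2] twist 0.012
```

```bash
python3 -m inch '[[-1,-5,-1,0,0.012],[-1,-4.7,-1.2,0,0],[-1,0,0,8,0],[-1,0,0,0,0]]';python3 - <<'E'
from h import *
plan(.5195,-.0722,.16,114.4)
d=snap('side','s4')
f=lambda im,u,v:cv2.resize(im[v-40:v+40,u-50:u+50],(800,640),interpolation=2)[:600]
cv2.imwrite('pics/c5.png',f(d['color'],245,205)[:,:,::-1])
E
```

```text
time: 15.85
position: [0.5197, -0.0726, 0.1686]
tool_rot: [-0.658, 3.071, -0.008]
ft_force: [0.1, 0.6, -0.8]
grip_width: 0.477
t 15.85 pos [ 0.5197 -0.0726  0.1686] yaw 114.2 tilt [ 0.12 -0.28] j [-0.54  0.09  0.67  1.86 -0.05  1.21  2.13] F [ 0.1  0.6 -0.8] T [0.05 0.08 0.02] w 41.5
shift mm [0.  0.5 8.6] twist -0.004
```

View pics/c5.png

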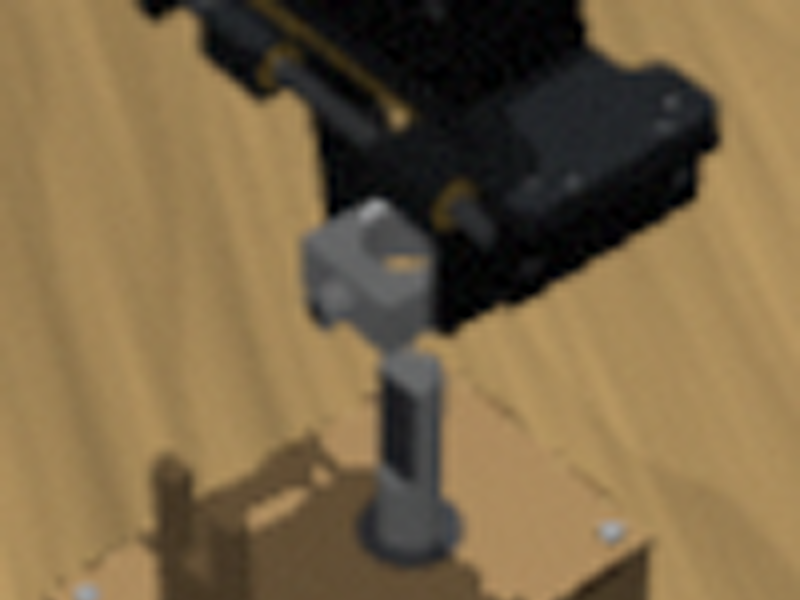

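Run:
```python
from h import *
d=load('s4')
tc=np.array([.5197,-.0726]);z0=.1644;a=np.radians(204.3)
Rh=np.array([[np.cos(a),-np.sin(a)],[np.sin(a),np.cos(a)]])
px=lambda p:((p-np.array([195,165])+.5)*8-.5).round(0)
def P(x,y,z): return px(proj(d,[*(tc+Rh@[x/1e3,y/1e3]),z0+z/1e3]))
for n,q in dict(frontbot=(25,21,0),fronttop=(25,21,20),lefttop=(25,-21,20),leftbot=(25,-21,0),boss=(36.5,0,10)).items():print(n,P(*q))
for z in(.06,.125):print('shaft axis',z,px(proj(d,[.5195,-.0722,z])))
e=px(proj(d,[*(tc+Rh@[.001,0]),z0]))-px(proj(d,[*tc,z0]));
c=lambda v:proj(d,[*(tc+Rh@v),z0])*8
print('du per mm hub x',(c([.001,0])-c([0,0])),'hub y',c([0,.001])-c([0,0]))
g=cv2.resize(d['color'],None,fx=1,fy=1)
print(d['color'][190:212,231:252].mean(2).astype(int))
```

```text
frontbot [395. 349.]
fronttop [395. 302.]
lefttop [307. 229.]
leftbot [308. 276.]
boss [322. 306.]
shaft axis 0.06 [411. 502.]
shaft axis 0.125 [411. 364.]
du per mm hub x [-2.44299368  1.43628623] hub y [2.07270026 1.70103791]
[[127 129 132 126  77   7   7   8  38  71 128 129  74  21  12  13  15  14
   32  49  49]
 [126 126 131 132  86   8  38  71  86 136 146 127  94  58  32  13  12  21
   40  45  40]
 [131 128 131 134  93  70  87  98 103 124 112  87  81  75  54  25  16  16
   41  47  43]
 [130 129 125 120 101  98 103 102 102  93  80  77  77  78  73  58  33  12
   27  34  28]
 [131 119 112 106 102 101 102 103  99  84  72  74  77  78  81  76  63  37
   17  11  10]
 [131 110  94 100 104 101 101 101 101  80  72  75  77  79  81  80  75  55
   25   6   8]
 [132 109  86  89  98 101 102 101 101  88  75  75  79  79  81  80  80  66
   36  11   3]
 [133 109  80  79  86  97 100 100  99  98  92  86 101 116 120 108 103  84
   40   9   6]
 [132 110  82  75  76  81  93  99 100 100 100  99 109 119 120 116 110  84
   37   4   9]
 [131 110  80  77  74  81  87  91  98 100  99 100 103 105 103 105 103  
[... 386 characters left out ...]
0  50  61  81  81  75  74  76  75  76  72  72  73  73  72  55
   25   7   5]
 [129 133 124  90  68  85 104 101  83  76  75  74  73  73  71  72  72  57
   31   9   9]
 [128 131 132 125 111 111 125 126 108  84  75  73  73  71  70  72  87  93
   73  35  40]
 [127 131 133 134 133 127 129 130 129 109  83  74  72  73  72  86 117 131
  123 112 107]
 [128 127 133 134 134 130 129 129 134 131 114  90  75  80  93 106 126 126
  132 136 133]
 [127 127 132 135 136 133 129 128 132 136 135 110  92  97 105 109 112 116
  117 130 134]
 [131 125 130 135 136 135 131 128 129 136 131 113 102 105 103 103 103 108
  104 126 137]
 [130 127 129 133 136 136 132 130 129 134 124  92  86 102 103 103 104 102
   98 113 130]]
```

Comparing pixels with projections: the hub edges sit about 7 px left of the prediction for a bore exactly at the TCP, while the shaft matches within 1 px. So the bore is about 2.5 mm ahead of the TCP along tool +x. I'll shift −2.4 mm and lower slowly.

```bash
python3 -m inch '[[-1,-2.4,0.5,0,-0.004],[-1,0,0,10,0],[-1,0,0,10,0],[-1,0,0,0,0]]';python3 -c "
from h import *
plan(.5217,-.0712,.0967,114.4)"
```

```text
time: 16.4
position: [0.522, -0.071, 0.1475]
tool_rot: [-0.665, 3.069, -0.008]
ft_force: [0.2, -0.2, -0.9]
grip_width: 0.479
t 16.4 pos [ 0.522  -0.071   0.1475] yaw 114.4 tilt [ 0.16 -0.26] j [-0.54  0.12  0.66  1.88 -0.07  1.17  2.15] F [ 0.2 -0.2 -0.9] T [ 0.07 -0.01 -0.01] w 41.7
shift mm [ 0.4  0.2 50.8] twist 0.001
```

```bash
python3 -m inch '[[-1,0.3,0.2,8,0],[-1,0,0,8,0],[-1,0,0,4,0],[-1,0,0,0,0]]';python3 -c "
from h import *
plan(.5217,-.0712,.0967,114.4)"; python3 -m inch '[[-1,0,0,3,0],[-1,0,0,3,0],[-1,0,0,0,0]]';python3 -c "
from h import *
plan(.5217,-.0712,.0967,114.4)"
```

```text
time: 16.9
position: [0.5215, -0.0712, 0.1259]
tool_rot: [-0.664, 3.069, -0.008]
ft_force: [-0.8, -0.1, 0.2]
grip_width: 0.477
t 16.9 pos [ 0.5215 -0.0712  0.1259] yaw 114.4 tilt [ 0.14 -0.27] j [-0.53  0.14  0.66  1.9  -0.09  1.13  2.17] F [-0.8 -0.1  0.2] T [0.06 0.04 0.01] w 41.5
shift mm [-0.1  0.  29.2] twist 0.001
time: 17.27
position: [0.5219, -0.0712, 0.1199]
tool_rot: [-0.664, 3.068, -0.008]
ft_force: [-0.0, 0.3, -1.1]
grip_width: 0.477
t 17.27 pos [ 0.5219 -0.0712  0.1199] yaw 114.4 tilt [ 0.19 -0.26] j [-0.53  0.15  0.66  1.91 -0.1   1.11  2.17] F [-0.   0.3 -1.1] T [ 0.01  0.05 -0.01] w 41.5
shift mm [ 0.2  0.2 23.2] twist 0.001
```

The underside is already below the tip and there's no contact force, so I'll continue.

```bash
python3 -m inch '[[-1,0.2,0.2,6,0],[-1,0,0,6,0],[-1,0,0,6,0],[-1,0,0,4,0],[-1,0,0,0,0]]';python3 - <<'E'
from h import *
plan(.5217,-.0712,.0967,114.4)
d=snap('side','s5')
f=lambda im,u,v:cv2.resize(im[v-40:v+40,u-50:u+50],(800,640),interpolation=2)[:600]
cv2.imwrite('pics/c6.png',f(d['color'],245,210)[:,:,::-1])
E
```

```text
time: 17.9
position: [0.5216, -0.0711, 0.0961]
tool_rot: [-0.665, 3.069, -0.008]
ft_force: [-0.9, -0.7, -1.0]
grip_width: 0.476
t 17.9 pos [ 0.5216 -0.0711  0.0961] yaw 114.4 tilt [ 0.16 -0.27] j [-0.52  0.18  0.66  1.93 -0.12  1.07  2.19] F [-0.9 -0.7 -1. ] T [ 0.08  0.01 -0.  ] w 41.5
shift mm [-0.1 -0.1 -0.6] twist 0.001
```

View pics/c6.png

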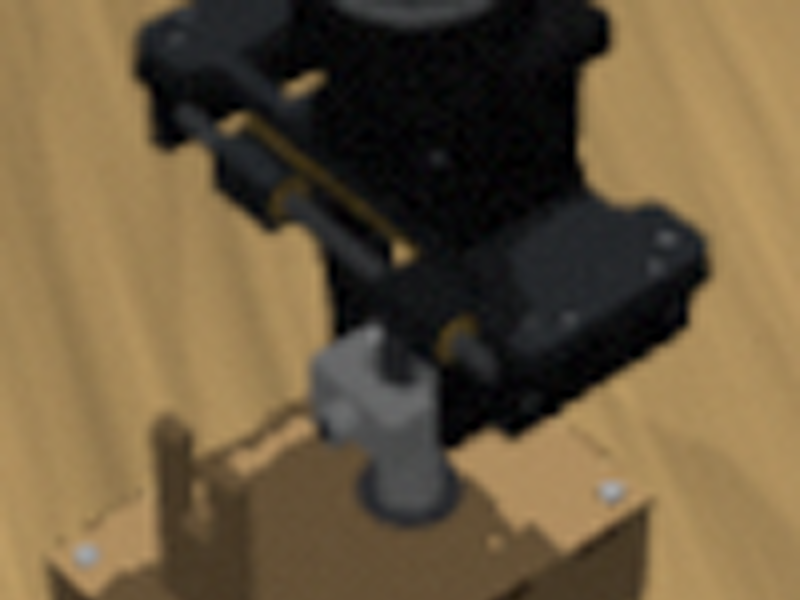

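The side crop shows the hub around the shaft, boss at (335,420) towards the post, clear of the box and level. The underside is at about 92 mm, so the screw is at about 102 mm, and wrist forces are about 1 N. Handing in.

```bash
python3 -m inch '[[-1,0,0,0,0],[-1,0,0,0,0]]'; python3 -c "
from h import *
plan(.5217,-.0712,.0967,114.4); print(ctrl.close_job())"
```

```text
time: 18.2
position: [0.522, -0.0712, 0.0967]
tool_rot: [-0.664, 3.068, -0.008]
ft_force: [0.3, 0.5, -0.6]
grip_width: 0.477
t 18.2 pos [ 0.522  -0.0712  0.0967] yaw 114.4 tilt [ 0.22 -0.26] j [-0.52  0.18  0.66  1.93 -0.12  1.07  2.19] F [ 0.3  0.5 -0.6] T [0.07 0.02 0.08] w 41.5
shift mm [ 0.3  0.1 -0. ] twist 0.001
the job is handed in; nothing more can be done
None
```

The shaft's flat now faces the post, and the hub is over the shaft, held level in the gripper with its screw pointing at the post. I handed the job in at 18.2 s, before the 72 s limit.

- **Shaft:** I gripped it on the flat (17.0 mm, seated) and turned it about 67°. A later top view showed the flat on the post side, with its edge parallel to the end of the box. The pads were about 0.3° off the stand's +x direction.
- **Hub:** I took the hub farthest to the robot's right (y ≈ −0.28 m), gripped it at about 42 mm and slid it down with no contact force. At hand-in its screw axis was within about 0.5° of the post direction. Its underside was at about 92 mm, which puts the screw at about 102.5 mm, mid-flat and about 42 mm above the box top. Wrist forces were about 1 N.

**What went wrong or disagreed:**
- The first close on the shaft was about 13 mm off-centre after a fast descent (15.6 mm wide), so I opened, re-centred and gripped again.
- My first estimates of the flat's direction ranged from 266° to 299°; the grip settled it at 271°.
- The hub's bore was about 2.5 mm off the gripper's centre along the screw, so I corrected for it before lowering.
- The hub may be pitched about 1.4°, because the tool's tilt changed slightly after the grasp.
- I did not re-check the flat once the hub covered it. I never went near the spacer, cone, panel or screwdriver, but took no final picture of them.

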